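# Move a snap-in battery pack from the charger to the screwdriver's power unit

## Task

The charged battery pack is latched in the low charger. Squeeze its sprung snap tab in, lift the pack straight out, fit it into the empty well of the taller power unit with the tab over the well's lip, and press it down until it is fully home and the tab has snapped out under the lip. Be gentle: never squeeze the pack hard or wrench or ram it against either housing, and leave the loose things lying about where they are.

Things in the scene. Friction and masses are not known exactly. Their poses are not given: they have to be found in the camera images.
- pack: Dark plastic battery pack, about 0.3 kg, 50 x 62 x 92 mm (x, y, z up). Origin: centre of its underside; its lowest 4 mm is 3 mm smaller all round. Starts latched in the charger; snap tab on its +x face. Pinch it along its x, one finger on the tab's thumb pad, one on the plain -x face: 10 to 20 N a finger; above 35 N a finger it is spoilt.
- tab (a joint): How far the tab is pressed in, m: 0 sprung fully out, 0.006 at its stop. Thumb pad and tooth move in together, straight along the pack's -x. The spring takes 1.5 N to start and 4 N to the stop; 3.5 to 5 mm of travel frees the tooth from a lip.
- tab_pad (a point): Middle of the outer face of the ribbed thumb pad, 24 mm wide (y), 28 mm tall, 7 mm proud of the pack's +x face: 32 mm along x from the pack's axis, 64 mm above its underside (moves in with the tab). Seated, its lower edge is 12 mm above the housing's top.
- tab_tooth (a point): Outer top edge of the tab's tooth, 18 mm wide, 5 mm proud of the pack's +x face, its flat top 27 mm above the underside; below, it slopes back into the pack over 15 mm, so it rides over a lip on the way down but not up.
- pack_top (a point): Middle of the pack's flat top, 92 mm above its underside. To push the pack home press on the top, best 10 to 15 mm from the middle towards the tab, so that it goes down level.
- charger: Low grey plastic charger with ribs, fixed to the bench, 124 x 104 x 54 mm. Origin: under the centre of its well, at bench height. Well 52.4 x 64.4 mm (x, y; 1.2 mm to spare each side), 38 mm deep, 4 mm chamfer at the mouth. The pack stands in it with its axes along the charger's. Pack and housing must never bear on each other with more than 35 N.
- charger_well (a point): Centre of the charger's well floor, 16 mm above the bench. Two brass sprung contacts, 9 mm from the centre towards the lip, stand 8 mm above it and push the pack up with 3.9 N (risen) to 4.5 N (fully down), more than its weight.
- charger_lip (a point): Top inner edge of the lip on the well's +x side: the upper 10 mm of that wall, hollow below. The tab's tooth catches under it, with 1 mm of up-and-down play.
- power_unit: Aluminium power unit of the bench screwdriver, fixed to the bench, 140 mm in x. Low part 54 mm tall with an empty well; along its +y side (50 to 98 mm from the well's centre) a head 92 mm tall, with a dial to 104 mm. Origin: under the well's centre, at bench height. Well, lip, contacts and 35 N limit as on the charger. The pack's axes go along the unit's.
- power_unit_well (a point): Centre of the power unit's well floor, 16 mm above the bench; the pack's origin belongs here. A pack let go unlatched stands up to 8 mm proud on the sprung contacts; pressed on its top with 10 to 20 N it reaches the floor and the tab snaps out; it then rests 0 to 1 mm above the floor.
- power_unit_lip (a point): Top inner edge of the lip on the power unit well's +x side, like the charger's; the tab goes on this side.
- grease_tin: Steel tin, 64 mm across, 45 mm tall, loose bystander near the robot. Origin: centre of its underside.
- screwdriver: Red-handled screwdriver lying on the bench, loose bystander beyond the work. Origin under its middle.
- flange: Steel flange, 84 mm across and 34 mm tall, loose bystander beyond the work. Origin: centre of its underside.
Not all that is in view belongs to the job. There is more than one size of the power_unit; the one meant has the size given above.

How it is judged:
By the outcome, as a careful person would: the job done as asked, in the order asked, and still so for the second after the job is handed in, with the robot touching nothing.
It also fails if it takes over 58 s, if anything falls off the work surface, if the arm or the gripper's body presses on something with over 40 N, if the wrist force passes 120 N, or if a joint passes its speed limit or range.

## Robot

A 6-joint arm with a two-finger parallel gripper is mounted at the origin on the work surface. World frame = base frame: x ahead of the robot, y to its left, z up, the work surface at z = 0. Lengths are in m, angles in rad, forces in N, time in s.
With the tool pointing down it reaches from about 0.425 to 0.95 m from the base axis. Payload 3.5 kg.
Tool frame: the origin (TCP) lies between the finger pads; the fingertips stand 14 mm ahead of it and the grasp point (between the pads) lies 5 mm behind it; z points along the fingers, y is the line along which they close (so a half turn about z gives the same grasp; the last joint's range is limited). The gripper opens to 85 mm and grips with 20 to 120 N. Pads are 22 mm wide; open, the fingers measure 114 mm over their backs; the gripper's body (76 mm by 85 mm) begins 54 mm behind the grasp point. The pads swing forward as they close: fully open they stand 13 mm farther back than shut.
Start: joints at [-1.432, 0.286, 1.577, -0, 1.279, -0.15], TCP at [0.192, -0.647, 0.245] pointing down, gripper open.
Joint ranges: [-2.77, 2.77], [-0.9, 2.22], [0.21, 2.48], [-1.53, 4.67], [0.24, 2.81], [-2.84, 2.84]. Speed limits (rad/s): [2.79, 2.79, 3.14, 3.14, 3.14, 3.14].

## Interface

Orientations are given as a unit quaternion [x, y, z, w].
In Python, from plant import * gives the robot as it stands.
- The arm moves only by the tool step_arm, never from a script. Its argument "commands" is a list of rows, each an object of numbers: "gripper": the gripper's target within -1 to 1 (shut at 1, half-way at 0, fully open at -1); "x", "y", "z": the shift along the tool's x, y, z in mm; "spin": the turn about the tool's z in degrees. A call has exactly 10 rows; each row shifts and turns the commanded pose from where the row before left it, along the tool's axes as they then stand; what a row does not reach is not made up. A row lasts 1/10 s, in which the tool goes at most 50 mm and 8.59 degrees, less where a joint would pass 70% of its speed; a pose out of reach is approached as far as the arm can. A call with a gripper value outside its range is refused whole. The fingers move at their own pace and stop on an object; "force" is the grip in N (left out, the last holds). Time passes only in rows, so rows that do not move let the fingers close, or fill a call up. It gives the time, the measured TCP pose, the force, the opening and the grip force at its end, in the units of the state.
- get_state(): the state, without advancing time (a new reading comes with each control period).
- read_camera(name): name is "scene" or "top"; returns a dict with "color" (384x512x3 uint8, red, green, blue), "z_map" (384x512 float32, m along the optical axis (not along the pixel's ray), 0 where there is no reading), "fx", "fy", "cx", "cy" (pixels), "distortion" ([k1, k2, p1, p2, k3] as OpenCV has them; the pictures are not rectified), "eye" and "attitude" of the camera in the world. Camera axes: x right, y up, looking along -z (the intrinsics and any distortion apply to the point x, -y, -z); pixel columns grow to the right and rows downward; lengths in m; the calibration is good to about 2 mm. A picture is of the moment at which its call begins.
- sign_off(): hands the job in; it is judged then, once.
The state is a dict: "time": time; "qpos": joint angles; "dq": joint speeds; "joint_efforts": joint torques, N m; "eef_pos": TCP position; "tcp_rot": TCP orientation; "contact_force": force on the tool from outside, world axes, zero at the start; "wrist_torque": the same for the moment, N m; "opening": opening from 0.0 (shut) to 1.0 (fully open); "finger_force": force on a finger pad.
Only numpy, scipy, OpenCV 4.12 (cv2) and the standard library are available. Lean on these libraries where they do the work, as an engineer would, in place of code of your own. Each camera call takes 0.05 s, during which the arm holds its last target. There are 200 camera calls.

## Working session

There is one attempt and no reset: what is moved stays moved. The work goes in short steps, Python scripts to look and compute and a tool call to move; the robot and the scene stay as the last step left them, time stands still between calls to the robot, and variables do not carry over. Pictures are saved under pics/ and viewed, at most 11 in all, crops included, and the job is handed in when it is done.

Besides the shell and the picture viewer there is one more tool, called after "Call:" as name([rows], argument=value, ...), one row to a line, values as JSON. step_arm: Moves the arm, as the interface text tells. Its arguments: {"type":"object","properties":{"commands":{"type":"array"},"force":{"type":"number"}},"required":["commands"]}

```bash
mkdir -p pics
cat > h.py <<'E'
from plant import *
import numpy as np, cv2
from scipy.spatial.transform import Rotation as R
def cam(n):
    c=read_camera(n); c['K']=np.array([[c['fx'],0,c['cx']],[0,c['fy'],c['cy']],[0,0,1.]]); c['D']=np.array(c['distortion'],float)
    a=np.array(c['attitude'],float); c['R']=a if a.shape==(3,3) else R.from_quat(a).as_matrix(); c['eye']=np.array(c['eye'],float); return c
def rays(c,px):
    u=cv2.undistortPoints(np.array(px,float).reshape(-1,1,2),c['K'],c['D']).reshape(-1,2)
    return np.c_[u[:,0],-u[:,1],-np.ones(len(u))]@c['R'].T
def onplane(c,px,z):
    d=rays(c,px); return c['eye']+d*((z-c['eye'][2])/d[:,2])[:,None]
def cloud(c):
    h,w=c['z_map'].shape; v,u=np.mgrid[:h,:w]; d=rays(c,np.c_[u.ravel(),v.ravel()])
    P=(c['eye']+d*c['z_map'].reshape(-1,1)).reshape(h,w,3); P[c['z_map']==0]=np.nan; return P
def proj(c,P):
    p=(np.array(P,float).reshape(-1,3)-c['eye'])@c['R']; p=p*[1,-1,-1]
    return cv2.projectPoints(p,np.zeros(3),np.zeros(3),c['K'],c['D'])[0].reshape(-1,2)
E
python3 - <<'E'
from h import *
for n in('top','scene'):
    c=cam(n); print(n,c['eye'],c['attitude'],c['fx'],c['D'])
    cv2.imwrite(f'pics/{n}0.png',cv2.resize(c['color'][...,::-1],None,fx=1.5,fy=1.5))
    np.save(f'{n}0.npy',c,allow_pickle=True)
s=get_state();print(s)
E
```

```text
top [ 0.41047122 -0.06497929  0.95392959] [ 0.05177983 -0.05406993 -0.70189871  0.70833148] 428.36197219423246 [-0.1213952  0.         0.         0.         0.       ]
scene [ 1.1530372  -0.07606128  0.83524419] [0.23181577 0.23183981 0.67026184 0.66577835] 417.25050295890964 [-0.02906178  0.          0.          0.          0.        ]
{'time': 0.1, 'qpos': array([-1.43201705e+00,  2.87148597e-01,  1.57803721e+00, -1.40494922e-05,
        1.27860120e+00, -1.49999478e-01]), 'dq': array([ 4.69527463e-05, -1.72842686e-03, -2.73719763e-03,  6.47092140e-04,
        1.69063630e-04, -1.43747711e-03]), 'joint_efforts': array([ 4.48259652e-04, -4.07297158e+01, -2.93700349e+01, -1.49346347e-04,
        3.40595667e-03,  1.50040040e-05]), 'eef_pos': array([ 0.192174  , -0.64647432,  0.2440342 ]), 'tcp_rot': array([ 9.89593064e-01,  1.43890113e-01, -5.69429677e-07, -1.09719672e-03]), 'contact_force': array([-0.21177568,  0.22756264,  0.76534759]), 'wrist_torque': array([-0.03518867,  0.01107989, -0.02616369]), 'finger_force': 0.0, 'opening': 0.9962592020733563}
```

View pics/top0.png

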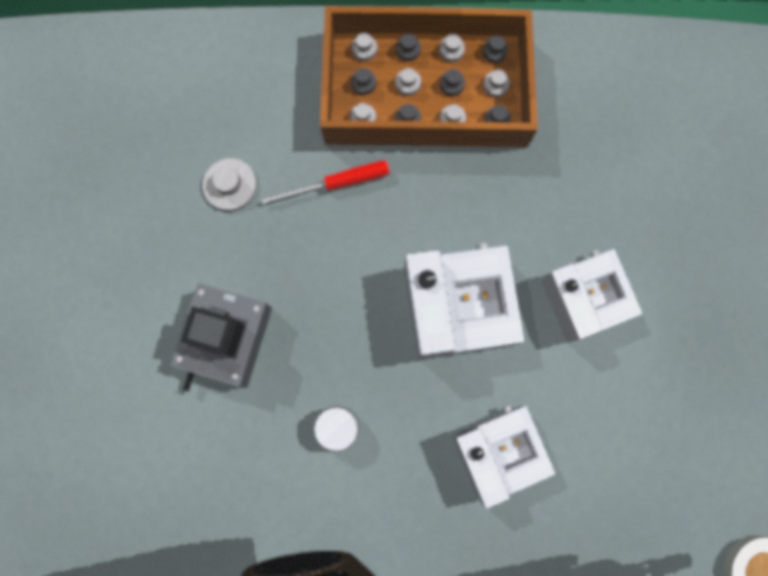

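View pics/scene0.png

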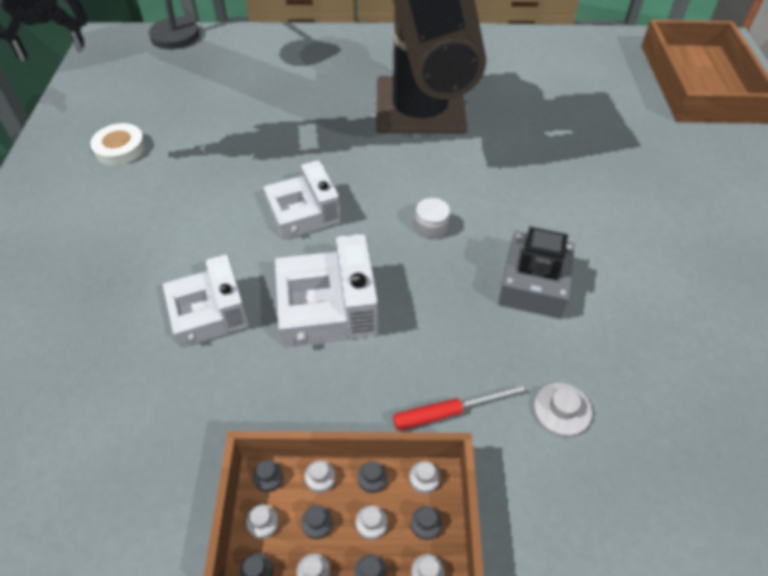

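The three candidate power units in the top view (1.5x pixels) are at (465,300), (595,293) and (505,455). The first looks largest, so I'll measure it for the 140 mm and crop it to confirm.

Run:
```python
from h import *
for n in('top','scene'):
    c=np.load(f'{n}0.npy',allow_pickle=True).item(); P=cloud(c); Z=P[...,2]
    print(n,'bench z',np.nanmedian(Z[150:230,100:350]), 'nan',np.isnan(Z).mean())
    for lo,hi,name in((.044,.062,'low'),(.083,.097,'head'),(.098,.12,'packtop')):
        m=((Z>lo)&(Z<hi)).astype(np.uint8)
        k,lab,st,ce=cv2.connectedComponentsWithStats(m)
        for i in range(1,k):
            if st[i,4]<60: continue
            q=P[lab==i]
            if q[:,0].max()>0.75 or np.abs(q[:,1]).max()>.5: continue
            r=cv2.minAreaRect((q[:,:2]*1000).astype(np.float32))
            print(name,np.round(ce[i]*1.5),st[i,4],'rect',np.round(r[0],1),np.round(r[1],1),round(r[2],1),'z',np.round(np.median(q[:,2]),4))
t=np.load('top0.npy',allow_pickle=True).item()['color'][...,::-1]
s=np.load('scene0.npy',allow_pickle=True).item()['color'][...,::-1]
a=cv2.resize(t[150:350,255:435],(540,600)); 
cv2.imwrite('pics/pu.png',a)
b=np.hstack([cv2.resize(t[180:270,100:190],(400,400),interpolation=2),cv2.resize(s[145:215,330:400],(400,400),interpolation=2)])
cv2.imwrite('pics/ch.png',b)
```

```text
top bench z 0.001435956856900511 nan 0.004119873046875
low [482. 298.] 2304 rect [ 551.6 -195.1] [141.4 102.5] 8.4 z 0.0543
low [563. 308.] 113 rect [ 540.  -313.7] [103.3   3.6] 20.9 z 0.053
low [222. 336.] 1924 rect [496.1 177.2] [106.  125.9] 74.1 z 0.0543
low [335. 429.] 469 rect [364.6   7.5] [58.2 56.7] 0.4 z 0.0457
head [429. 304.] 1468 rect [ 539.7 -120.2] [139.8  48.4] 8.8 z 0.0923
packtop [426. 278.] 127 rect [ 568.7 -115.5] [24.4 24.1] 64.0 z 0.1042
packtop [208. 330.] 797 rect [497.  176.5] [62.8 53.1] 74.6 z 0.1096
scene bench z 0.0019252011781323852 nan 0.0041351318359375
low [414.  99.] 153 rect [ 40.1 -19.7] [115.8  40.5] 66.9 z 0.0521
low [321. 199.] 114 rect [ 318.  -196.1] [105.4  36.7] 23.5 z 0.0538
low [431. 210.] 224 rect [368.1   5.2] [55.  56.5] 10.1 z 0.0456
low [537. 274.] 1102 rect [496.  175.2] [104.8 128.8] 74.4 z 0.054
low [311. 294.] 1814 rect [ 547.3 -174.6] [144.4 147.8] 8.7 z 0.0544
low [232. 311.] 79 rect [ 594.7 -311.2] [ 5.1 34.9] 20.4 z 0.053
head [405.  82.] 68 rect [ 42.3 -41.3] [70.5 13.7] 47.0 z 0.0903
head [355. 271.] 916 rect [ 540.8 -122.8] [140.6  48.1] 8.7 z 0.0926
head [541. 261.] 129 rect [522.1 167.3] [62.  14.7] 71.0 z 0.0912
packtop [403.  73.] 94 rect [ 39.5 -45.6] [60.9 12.7] 44.7 z 0.108
packtop [545. 243.] 508 rect [496.2 175. ] [62.9 53.5] 72.9 z 0.1092
packtop [357. 280.] 96 rect [ 570.3 -118.2] [24.8 22.5] 1.2 z 0.1041
```

View pics/pu.png

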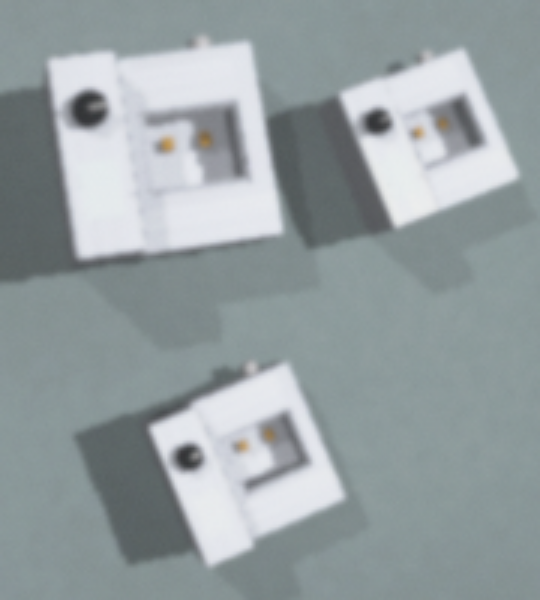

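View pics/ch.png

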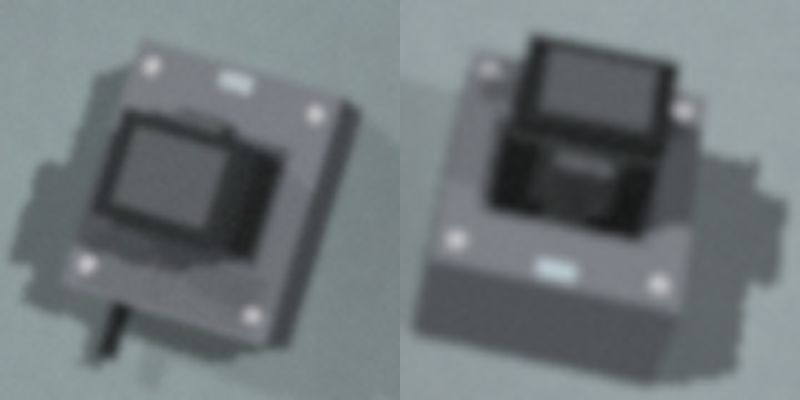

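The pu.png crop shows three units. Only the upper-left one, at crop (165,150), measures 140 mm in x with the head at 92 mm and the low part at 54 mm. The others are about 105 mm, so the first is the one meant. The ch.png crop shows the pack in the charger with its thumb pad on the label side (+x), yaw about -15.5°. Next I'll measure the well mouth and pack yaw more closely.

```bash
cat >> h.py <<'E'
def rect(q):
    r=cv2.minAreaRect((q[:,:2]*1000).astype(np.float32)); a=r[2]; w,h=r[1]
    a=(a+45)%90-45
    return np.round(r[0],1),np.round(r[1],1),round(a,1)
def well(c,P,ctr=(.5515,-.195),yaw=8.7):
    # mouth pixels: not top surface, near well; rays on plane z=.050
    h,w=P.shape[:2]; v,u=np.mgrid[:h,:w]
    q=onplane(c,np.c_[u.ravel(),v.ravel()],.052).reshape(h,w,3)
    d=(q[...,:2]-ctr)@np.array([[np.cos(np.radians(yaw)),-np.sin(np.radians(yaw))],[np.sin(np.radians(yaw)),np.cos(np.radians(yaw))]])
    m=(np.abs(d[...,0])<.045)&(np.abs(d[...,1])<.047)&(P[...,2]<.051)
    k,lab,st,_=cv2.connectedComponentsWithStats(m.astype(np.uint8)); i=1+np.argmax(st[1:,4])
    return q[lab==i]
E
python3 - <<'E'
from h import *
for n in('top','scene'):
    c=np.load(f'{n}0.npy',allow_pickle=True).item(); P=cloud(c); Z=P[...,2]
    print(n,'well',rect(well(c,P)))
    for (lo,hi,x0,y0,nm) in((.098,.12,.4965,.176,'pack'),(.048,.06,.496,.176,'chg'),(.083,.097,.54,-.12,'head')):
        m=(Z>lo)&(Z<hi)&(np.hypot(P[...,0]-x0,P[...,1]-y0)<.09)
        print(nm,rect(P[m]))
E
```

```text
top well (array([ 550.9, -193.8]), array([58.2, 70. ]), 10.1)
pack (array([497. , 176.5]), array([62.8, 53.1]), -15.4)
chg (array([496.1, 177.2]), array([106. , 125.9]), -15.9)
head (array([ 539.7, -120.2]), array([139.8,  48.4]), 8.8)
scene well (array([ 551.1, -196.1]), array([57. , 67.4]), 7.9)
pack (array([499.1, 174.3]), array([62.5, 60.1]), -16.0)
chg (array([495.8, 175.2]), array([104.7, 128.7]), -15.9)
head (array([ 540.8, -122.8]), array([140.6,  48.1]), 8.7)
```

Call:
step_arm([
  {"x":40,"y":0,"z":-5,"spin":-6,"gripper":-1},
  {"x":46,"y":-15,"spin":-6},
  {"x":46,"y":-15,"spin":-6},
  {"x":46,"y":-15,"spin":-6},
  {"x":46,"y":-15,"spin":-6},
  {"x":0,"y":0},
  {"x":0},
  {"x":0},
  {"x":0},
  {"x":0},
], force=20)

```text
invalid input
```

Call:
step_arm([
  {"x":40,"y":0,"z":-5,"spin":-6,"gripper":-1},
  {"x":46,"y":-15,"z":0,"spin":-6,"gripper":-1},
  {"x":46,"y":-15,"z":0,"spin":-6,"gripper":-1},
  {"x":46,"y":-15,"z":0,"spin":-6,"gripper":-1},
  {"x":46,"y":-15,"z":0,"spin":-6,"gripper":-1},
  {"x":45,"y":0,"z":0,"spin":-6,"gripper":-1},
  {"x":45,"y":0,"z":0,"spin":-6,"gripper":-1},
  {"x":45,"y":0,"z":0,"spin":-6,"gripper":-1},
  {"x":45,"y":0,"z":0,"spin":-6,"gripper":-1},
  {"x":45,"y":0,"z":0,"spin":-4,"gripper":-1},
], force=20)

```text
time: 1.1
eef_pos: [0.4719, -0.2975, 0.2498]
tcp_rot: [0.795, 0.607, 0.0, -0.0]
contact_force: [1.0, -0.6, -0.6]
opening: 0.996
finger_force: 0.0
```

Call:
step_arm([
  {"x":46,"y":-10,"z":0,"spin":0.5,"gripper":-1},
  {"x":46,"y":-10,"z":0,"spin":0,"gripper":-1},
  {"x":46,"y":-10,"z":0,"spin":0,"gripper":-1},
  {"x":46,"y":-10,"z":0,"spin":0,"gripper":-1},
  {"x":46,"y":-10,"z":0,"spin":0,"gripper":-1},
  {"x":46,"y":-10,"z":0,"spin":0,"gripper":-1},
  {"x":46,"y":-10,"z":0,"spin":0,"gripper":-1},
  {"x":46,"y":-10,"z":0,"spin":0,"gripper":-1},
  {"x":46,"y":-10,"z":0,"spin":0,"gripper":-1},
  {"x":46,"y":-10,"z":0,"spin":0,"gripper":-1},
])

```text
time: 2.1
eef_pos: [0.5006, 0.1724, 0.25]
tcp_rot: [0.798, 0.602, -0.0, -0.0]
contact_force: [0.4, -0.2, 0.5]
opening: 1.002
finger_force: 0.0
```

Call:
step_arm([
  {"x":0,"y":0,"z":20,"spin":0,"gripper":-1},
  {"x":0,"y":0,"z":20,"spin":0,"gripper":-1},
  {"x":0,"y":0,"z":20,"spin":0,"gripper":-1},
  {"x":0,"y":0,"z":20,"spin":0,"gripper":-1},
  {"x":0,"y":0,"z":15,"spin":0,"gripper":-1},
  {"x":0,"y":0,"z":0,"spin":0,"gripper":-1},
  {"x":0,"y":0,"z":0,"spin":0,"gripper":-1},
  {"x":0,"y":0,"z":0,"spin":0,"gripper":-1},
  {"x":0,"y":0,"z":0,"spin":0,"gripper":-1},
  {"x":0,"y":0,"z":0,"spin":0,"gripper":-1},
])

```text
time: 3.1
eef_pos: [0.5017, 0.1704, 0.1563]
tcp_rot: [0.798, 0.602, 0.001, 0.0]
contact_force: [-0.9, 0.1, -0.3]
opening: 1.0
finger_force: 0.0
```

Run:
```python
from h import *
s=get_state(); print(s['eef_pos'],np.degrees(R.from_quat(s['tcp_rot']).as_euler('zyx')),s['opening'])
a=cam('scene');b=cam('top')
cv2.imwrite('pics/g1.png',np.hstack([cv2.resize(a['color'][90:230,310:430,::-1],(400,467),interpolation=2),cv2.resize(b['color'][160:280,80:183,::-1],(400,467),interpolation=2)]))
```

```text
[0.50173757 0.17043266 0.15633844] [-7.40404150e+01  1.04656450e-01 -1.79983943e+02] 1.0000684289066615
```

View pics/g1.png

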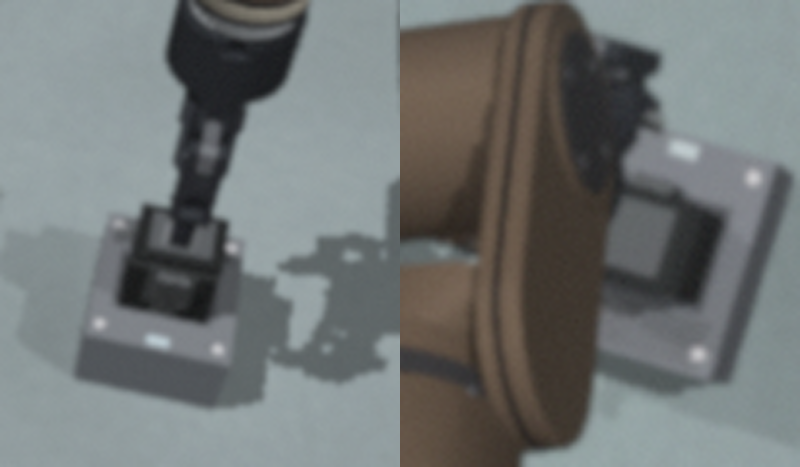

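Call:
step_arm([
  {"x":2,"y":-3,"z":0,"spin":0,"gripper":-1},
  {"x":2,"y":-3,"z":0,"spin":0,"gripper":-1},
  {"x":0,"y":0,"z":10,"spin":0,"gripper":-1},
  {"x":0,"y":0,"z":15,"spin":0,"gripper":-1},
  {"x":0,"y":0,"z":15,"spin":0,"gripper":-1},
  {"x":0,"y":0,"z":15,"spin":0,"gripper":-1},
  {"x":0,"y":0,"z":15,"spin":0,"gripper":-1},
  {"x":0,"y":0,"z":9,"spin":0,"gripper":-1},
  {"x":0,"y":0,"z":0,"spin":0,"gripper":-1},
  {"x":0,"y":0,"z":0,"spin":0,"gripper":-1},
])

```text
time: 4.2
eef_pos: [0.4967, 0.1759, 0.0762]
tcp_rot: [0.798, 0.602, -0.0, -0.0]
contact_force: [0.2, -0.2, -0.0]
opening: 0.999
finger_force: 0.0
```

Run:
```python
from h import *
s=get_state(); print(s['eef_pos'],s['contact_force'],s['opening'])
a=cam('scene');b=cam('top')
cv2.imwrite('pics/g2.png',np.hstack([cv2.resize(a['color'][110:220,310:404,::-1],(400,467),interpolation=2),cv2.resize(b['color'][160:280,80:183,::-1],(400,467),interpolation=2)]))
```

```text
[0.49667869 0.17589459 0.07623572] [ 0.2031745  -0.17391805 -0.02450198] 0.9988354994391255
```

View pics/g2.png

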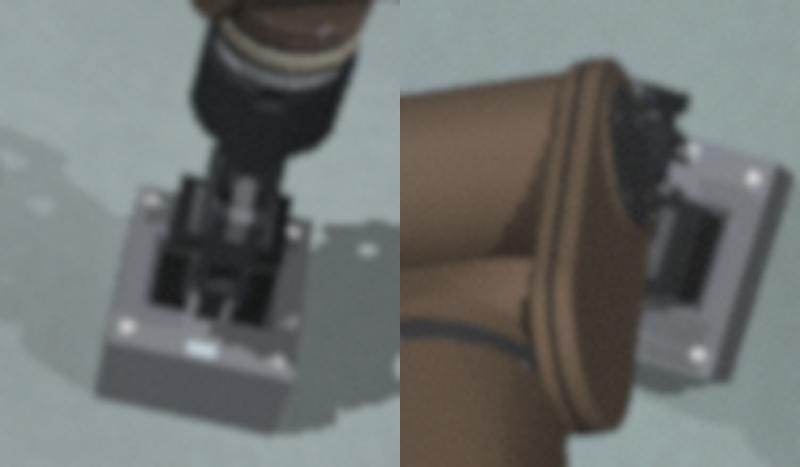

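The picture shows the fingers straddling the pack, centred on the pad at (210,275) left half. I'll close gently and watch the side force.

Call:
step_arm([
  {"x":0,"y":0,"z":0,"spin":0,"gripper":-0.6},
  {"x":0,"y":0,"z":0,"spin":0,"gripper":-0.5},
  {"x":0,"y":0,"z":0,"spin":0,"gripper":-0.45},
  {"x":0,"y":0,"z":0,"spin":0,"gripper":-0.4},
  {"x":0,"y":0,"z":0,"spin":0,"gripper":-0.36},
  {"x":0,"y":0,"z":0,"spin":0,"gripper":-0.33},
  {"x":0,"y":0,"z":0,"spin":0,"gripper":-0.3},
  {"x":0,"y":0,"z":0,"spin":0,"gripper":-0.28},
  {"x":0,"y":0,"z":0,"spin":0,"gripper":-0.26},
  {"x":0,"y":0,"z":0,"spin":0,"gripper":-0.26},
], force=20)

```text
time: 5.3
eef_pos: [0.4966, 0.176, 0.0765]
tcp_rot: [0.798, 0.602, 0.0, -0.0]
contact_force: [0.0, -0.1, 2.4]
opening: 0.629
finger_force: 2.7
```

Call:
step_arm([
  {"x":0,"y":0,"z":0,"spin":0,"gripper":-0.24},
  {"x":0,"y":0,"z":0,"spin":0,"gripper":-0.22},
  {"x":0,"y":0,"z":0,"spin":0,"gripper":-0.2},
  {"x":0,"y":0,"z":0,"spin":0,"gripper":-0.18},
  {"x":0,"y":0,"z":0,"spin":0,"gripper":-0.16},
  {"x":0,"y":0,"z":0,"spin":0,"gripper":-0.14},
  {"x":0,"y":0,"z":0,"spin":0,"gripper":-0.1},
  {"x":0,"y":0,"z":0,"spin":0,"gripper":-0.1},
  {"x":0,"y":0,"z":0,"spin":0,"gripper":-0.1},
  {"x":0,"y":0,"z":0,"spin":0,"gripper":-0.1},
], force=20)

```text
time: 6.3
eef_pos: [0.4956, 0.1763, 0.077]
tcp_rot: [0.798, 0.602, -0.001, -0.001]
contact_force: [-4.6, 1.3, 8.4]
opening: 0.583
finger_force: 19.6
```

Tab is pressed to its stop with 19.6 N of grip. I'll relieve about 1 mm sideways and lift slowly.

Call:
step_arm([
  {"x":0,"y":-1,"z":0,"spin":0,"gripper":-0.1},
  {"x":0,"y":0,"z":-2,"spin":0,"gripper":-0.1},
  {"x":0,"y":0,"z":-2,"spin":0,"gripper":-0.1},
  {"x":0,"y":0,"z":-2,"spin":0,"gripper":-0.1},
  {"x":0,"y":0,"z":-2,"spin":0,"gripper":-0.1},
  {"x":0,"y":0,"z":0,"spin":0,"gripper":-0.1},
  {"x":0,"y":0,"z":0,"spin":0,"gripper":-0.1},
  {"x":0,"y":0,"z":0,"spin":0,"gripper":-0.1},
  {"x":0,"y":0,"z":0,"spin":0,"gripper":-0.1},
  {"x":0,"y":0,"z":0,"spin":0,"gripper":-0.1},
])

```text
time: 7.3
eef_pos: [0.4954, 0.1762, 0.0842]
tcp_rot: [0.798, 0.602, -0.0, -0.0]
contact_force: [-0.4, 0.8, 1.3]
opening: 0.584
finger_force: 20.8
```

Call:
step_arm([
  {"x":0,"y":0,"z":-4,"spin":0,"gripper":-0.1},
  {"x":0,"y":0,"z":-5,"spin":0,"gripper":-0.1},
  {"x":0,"y":0,"z":-6,"spin":0,"gripper":-0.1},
  {"x":0,"y":0,"z":-6,"spin":0,"gripper":-0.1},
  {"x":0,"y":0,"z":-8,"spin":0,"gripper":-0.1},
  {"x":0,"y":0,"z":-10,"spin":0,"gripper":-0.1},
  {"x":0,"y":0,"z":-15,"spin":0,"gripper":-0.1},
  {"x":0,"y":0,"z":-20,"spin":0,"gripper":-0.1},
  {"x":0,"y":0,"z":-20,"spin":0,"gripper":-0.1},
  {"x":0,"y":0,"z":-20,"spin":0,"gripper":-0.1},
])

```text
time: 8.3
eef_pos: [0.4956, 0.1762, 0.2003]
tcp_rot: [0.798, 0.602, 0.0, 0.0]
contact_force: [0.1, 0.3, -2.6]
opening: 0.581
finger_force: 21.7
```

Run:
```python
from h import *
s=get_state(); print(s['eef_pos'],s['contact_force'],s['finger_force'])
a=cam('scene');b=cam('top')
cv2.imwrite('pics/l1.png',np.hstack([cv2.resize(a['color'][70:220,310:430,::-1],(400,500),interpolation=2),cv2.resize(b['color'][150:280,80:184,::-1],(400,500),interpolation=2)]))
```

```text
[0.49562463 0.17619208 0.20034895] [ 0.06191661  0.32478226 -2.56675169] 21.70028641819954
```

View pics/l1.png

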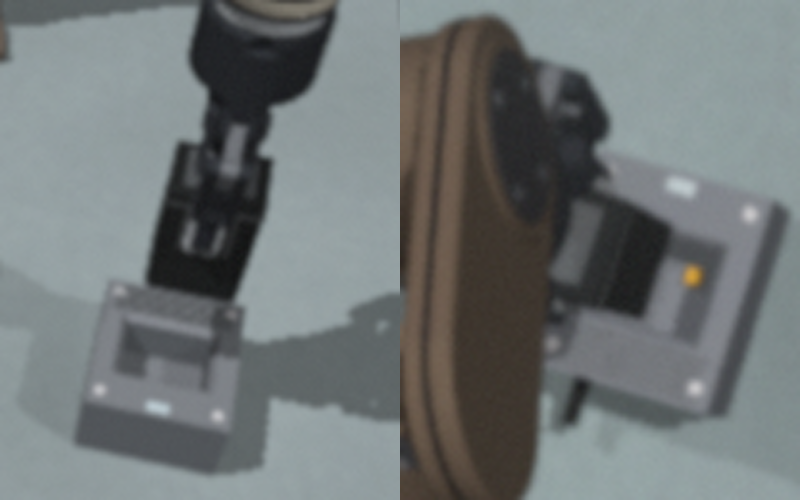

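The pack is out cleanly: left half at (210,220), with the empty charger below it. Now I'll move over the power unit.

Call:
step_arm([
  {"x":-25,"y":11,"z":0,"spin":0,"gripper":-0.1},
  {"x":-38,"y":17,"z":0,"spin":0,"gripper":-0.1},
  {"x":-40,"y":18,"z":0,"spin":0,"gripper":-0.1},
  {"x":-40,"y":18,"z":0,"spin":0,"gripper":-0.1},
  {"x":-40,"y":18,"z":0,"spin":0,"gripper":-0.1},
  {"x":-40,"y":18,"z":0,"spin":0,"gripper":-0.1},
  {"x":-40,"y":18,"z":0,"spin":0,"gripper":-0.1},
  {"x":-38,"y":18,"z":0,"spin":0,"gripper":-0.1},
  {"x":-28,"y":13,"z":0,"spin":0,"gripper":-0.1},
  {"x":-13,"y":6,"z":0,"spin":0,"gripper":-0.1},
])

```text
time: 9.4
eef_pos: [0.5503, -0.1979, 0.1976]
tcp_rot: [0.799, 0.601, -0.0, -0.0]
contact_force: [-0.5, -0.2, -3.1]
opening: 0.583
finger_force: 21.7
```

Call:
step_arm([
  {"x":0,"y":0,"z":0,"spin":-3.5,"gripper":-0.1},
  {"x":0,"y":0,"z":0,"spin":-5,"gripper":-0.1},
  {"x":0,"y":0,"z":0,"spin":-5,"gripper":-0.1},
  {"x":0,"y":0,"z":0,"spin":-5,"gripper":-0.1},
  {"x":0,"y":0,"z":0,"spin":-4,"gripper":-0.1},
  {"x":0,"y":0,"z":0,"spin":-2,"gripper":-0.1},
  {"x":0,"y":0,"z":0,"spin":0,"gripper":-0.1},
  {"x":0,"y":0,"z":0,"spin":0,"gripper":-0.1},
  {"x":0,"y":0,"z":0,"spin":0,"gripper":-0.1},
  {"x":0,"y":0,"z":0,"spin":0,"gripper":-0.1},
])

```text
time: 10.4
eef_pos: [0.5505, -0.1951, 0.1982]
tcp_rot: [0.653, 0.758, 0.0, -0.0]
contact_force: [0.2, -0.2, -2.8]
opening: 0.584
finger_force: 21.7
```

Run:
```python
from h import *
s=get_state(); T=R.from_quat(s['tcp_rot']).as_matrix(); print(s['eef_pos'],np.degrees(np.arctan2(T[1,0],T[0,0])),T[2,:2],s['contact_force'],s['finger_force'])
d=np.array([.5506,-.1950,0])-s['eef_pos']; print('tool delta mm',(T.T@d)*1000)
a=cam('scene');b=cam('top')
np.save('a1.npy',a,allow_pickle=True);np.save('b1.npy',b,allow_pickle=True)
cv2.imwrite('pics/p1.png',np.hstack([cv2.resize(a['color'][100:250,140:260,::-1],(400,500),interpolation=2),cv2.resize(b['color'][150:280,250:354,::-1],(400,500),interpolation=2)]))
```

```text
[ 0.55051393 -0.19508413  0.1982368 ] 98.5353074880104 [ 0.0002027  -0.00014354] [ 0.15776225 -0.19667099 -2.82645991] 21.70327238738537
tool delta mm [3.02416228e-02 1.26056001e-01 1.98236798e+02]
```

View pics/p1.png

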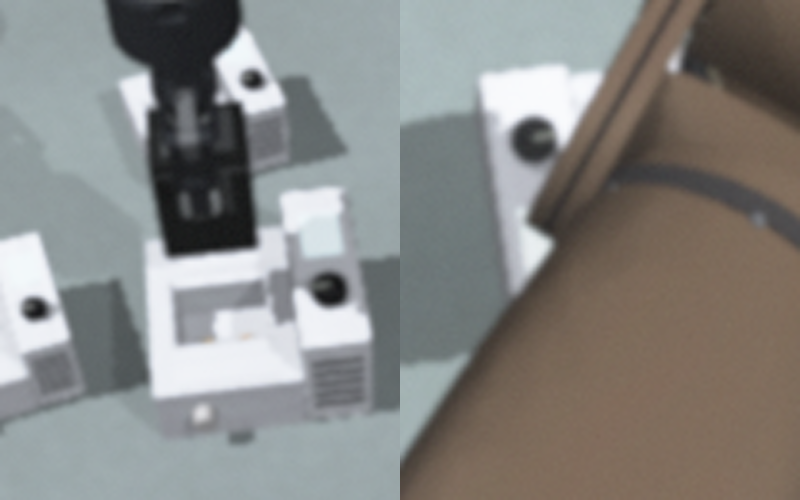

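The scene half shows the held pack at (200,190), level, with the well mouth below it at (220,315). The top view is blocked by the arm. I'll compare the pack face with the well in the same scene camera.

Run:
```python
from h import *
c=np.load('a1.npy',allow_pickle=True).item(); P=cloud(c); y=np.radians(8.6)
A=np.array([[np.cos(y),-np.sin(y)],[np.sin(y),np.cos(y)]])
d=(P[...,:2]-[.5506,-.1950])@A*1000; Z=P[...,2]
g=c['color'].max(2)
for lo,hi in((.142,.152),(.152,.162),(.162,.172)):
    m=(g<60)&(np.abs(d[...,0])<45)&(np.abs(d[...,1])<45)&(Z>lo)&(Z<hi)
    q=d[m]; e=q[np.abs(q[:,1])>14]
    print(lo,len(q),'x med',np.median(e[:,0]),'y edges',np.percentile(q[:,1],[1,99]),q[:,1].min(),q[:,1].max(),'slope deg',np.degrees(np.polyfit(e[:,1],e[:,0],1)[0]))
m=(g<60)&(np.abs(d[...,0])<45)&(np.abs(d[...,1])<45); print('bottom z',np.nanpercentile(Z[m],[0.5,2]))
q=well(c,P,(.5506,-.195),8.6)
import pickle
dd=(q[:,:2]-[.5506,-.1950])@A*1000; print('well x',dd[:,0].min(),dd[:,0].max(),'y',dd[:,1].min(),dd[:,1].max())
h=P[(Z>.083)&(Z<.097)&(d[...,1]>45)&(d[...,1]<105)&(np.abs(d[...,0])<80)&(g>80)]
hd=(h[:,:2]-[.5506,-.195])@A*1000; print('head',hd.min(0),hd.max(0),rect(h))
```

```text
0.142 30 x med 23.469690012773142 y edges [-25.44266172  25.51065714] -26.06573622351957 25.57987945113227 slope deg 0.2884583821767888
0.152 76 x med 24.043356079997793 y edges [-27.03403684  26.1290389 ] -27.396399722440997 26.31066181705245 slope deg 0.16981363865805318
0.162 78 x med 24.164748966213615 y edges [-26.97016069  26.60748999] -28.0202224508147 26.792685046690085 slope deg 0.3417274871060449
bottom z [0.14970658 0.15404617]
well x -28.86349448607804 27.35431448598295 y -35.165168007956666 32.011332498701606
head [-69.99606409  48.76874658] [71.0293356  97.12533178] (array([ 540.2, -122.8]), array([141. ,  48.1]), 8.8)
```

Call:
step_arm([
  {"x":-0.6,"y":0.7,"z":3,"spin":-0.3,"gripper":-0.1},
  {"x":0,"y":0,"z":10,"spin":0,"gripper":-0.1},
  {"x":0,"y":0,"z":15,"spin":0,"gripper":-0.1},
  {"x":0,"y":0,"z":15,"spin":0,"gripper":-0.1},
  {"x":0,"y":0,"z":15,"spin":0,"gripper":-0.1},
  {"x":0,"y":0,"z":12,"spin":0,"gripper":-0.1},
  {"x":0,"y":0,"z":8,"spin":0,"gripper":-0.1},
  {"x":0,"y":0,"z":0,"spin":0,"gripper":-0.1},
  {"x":0,"y":0,"z":0,"spin":0,"gripper":-0.1},
  {"x":0,"y":0,"z":0,"spin":0,"gripper":-0.1},
])

```text
time: 11.5
eef_pos: [0.552, -0.1961, 0.1213]
tcp_rot: [0.65, 0.76, 0.0, 0.001]
contact_force: [-0.2, 0.6, -2.2]
opening: 0.584
finger_force: 21.7
```

Run:
```python
from h import *
s=get_state(); T=R.from_quat(s['tcp_rot']).as_matrix(); print(s['eef_pos'],np.degrees(np.arctan2(T[1,0],T[0,0])),s['contact_force'],s['wrist_torque'])
a=cam('scene')
cv2.imwrite('pics/p2.png',cv2.resize(a['color'][120:240,155:255,::-1],(500,600),interpolation=2))
```

```text
[ 0.55198663 -0.19610626  0.1213142 ] 98.84880483429187 [-0.19040013  0.6301645  -2.23836416] [-0.01686986 -0.04087482  0.02054173]
```

View pics/p2.png

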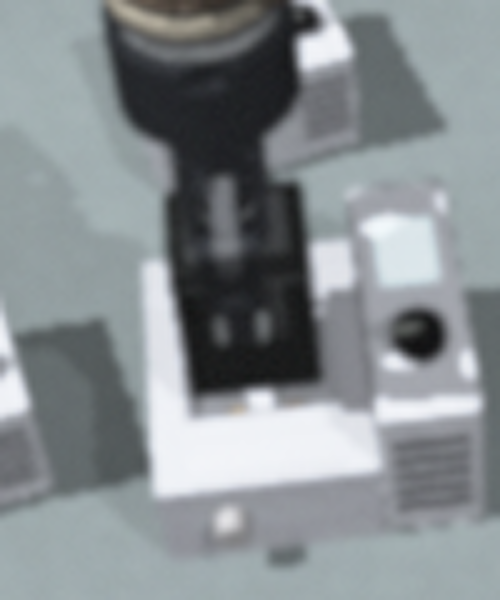

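The picture shows the pack right over the mouth, bottom edge at (255,390) and well front edge at (270,405). I'll lower it gently.

Call:
step_arm([
  {"x":0.5,"y":-0.5,"z":2,"spin":0,"gripper":-0.1},
  {"x":0,"y":0,"z":2,"spin":0,"gripper":-0.1},
  {"x":0,"y":0,"z":2,"spin":0,"gripper":-0.1},
  {"x":0,"y":0,"z":2,"spin":0,"gripper":-0.1},
  {"x":0,"y":0,"z":2,"spin":0,"gripper":-0.1},
  {"x":0,"y":0,"z":2,"spin":0,"gripper":-0.1},
  {"x":0,"y":0,"z":1,"spin":0,"gripper":-0.1},
  {"x":0,"y":0,"z":0,"spin":0,"gripper":-0.1},
  {"x":0,"y":0,"z":0,"spin":0,"gripper":-0.1},
  {"x":0,"y":0,"z":0,"spin":0,"gripper":-0.1},
])

```text
time: 12.55
eef_pos: [0.5509, -0.1954, 0.1075]
tcp_rot: [0.65, 0.76, 0.0, 0.0]
contact_force: [0.1, -0.6, -3.0]
opening: 0.584
finger_force: 21.7
```

Call:
step_arm([
  {"x":0,"y":0,"z":1,"spin":0,"gripper":-0.1},
  {"x":0,"y":0,"z":1,"spin":0,"gripper":-0.1},
  {"x":0,"y":0,"z":1,"spin":0,"gripper":-0.1},
  {"x":0,"y":0,"z":1,"spin":0,"gripper":-0.1},
  {"x":0,"y":0,"z":1,"spin":0,"gripper":-0.1},
  {"x":0,"y":0,"z":1,"spin":0,"gripper":-0.1},
  {"x":0,"y":0,"z":1,"spin":0,"gripper":-0.1},
  {"x":0,"y":0,"z":0,"spin":0,"gripper":-0.1},
  {"x":0,"y":0,"z":0,"spin":0,"gripper":-0.1},
  {"x":0,"y":0,"z":0,"spin":0,"gripper":-0.1},
])

```text
time: 13.55
eef_pos: [0.5508, -0.1953, 0.1004]
tcp_rot: [0.65, 0.76, 0.0, 0.0]
contact_force: [-0.0, -0.2, -2.5]
opening: 0.583
finger_force: 21.7
```

No contact at all, so it's in the bore. Next, down to just above the contacts (TCP about 0.087).

Call:
step_arm([
  {"x":0,"y":0,"z":1.5,"spin":0,"gripper":-0.1},
  {"x":0,"y":0,"z":1.5,"spin":0,"gripper":-0.1},
  {"x":0,"y":0,"z":1.5,"spin":0,"gripper":-0.1},
  {"x":0,"y":0,"z":1.5,"spin":0,"gripper":-0.1},
  {"x":0,"y":0,"z":1.5,"spin":0,"gripper":-0.1},
  {"x":0,"y":0,"z":1.5,"spin":0,"gripper":-0.1},
  {"x":0,"y":0,"z":1.5,"spin":0,"gripper":-0.1},
  {"x":0,"y":0,"z":1.5,"spin":0,"gripper":-0.1},
  {"x":0,"y":0,"z":0,"spin":0,"gripper":-0.1},
  {"x":0,"y":0,"z":0,"spin":0,"gripper":-0.1},
])

```text
time: 14.55
eef_pos: [0.5508, -0.1953, 0.0883]
tcp_rot: [0.65, 0.76, 0.0, -0.0]
contact_force: [-0.2, -0.3, -1.6]
opening: 0.581
finger_force: 21.7
```

Call:
step_arm([
  {"x":0,"y":0,"z":1.5,"spin":0,"gripper":-0.1},
  {"x":0,"y":0,"z":1,"spin":0,"gripper":-0.1},
  {"x":0,"y":0,"z":1,"spin":0,"gripper":-0.1},
  {"x":0,"y":0,"z":1,"spin":0,"gripper":-0.1},
  {"x":0,"y":0,"z":1,"spin":0,"gripper":-0.1},
  {"x":0,"y":0,"z":1,"spin":0,"gripper":-0.1},
  {"x":0,"y":0,"z":1,"spin":0,"gripper":-0.1},
  {"x":0,"y":0,"z":1,"spin":0,"gripper":-0.1},
  {"x":0,"y":0,"z":0,"spin":0,"gripper":-0.1},
  {"x":0,"y":0,"z":0,"spin":0,"gripper":-0.1},
])

```text
time: 15.55
eef_pos: [0.5508, -0.1954, 0.0799]
tcp_rot: [0.65, 0.76, -0.0, 0.0]
contact_force: [-2.4, 1.1, 2.2]
opening: 0.582
finger_force: 22.2
```

Call:
step_arm([
  {"x":0,"y":0,"z":0.7,"spin":0,"gripper":-0.1},
  {"x":0,"y":0,"z":0,"spin":0,"gripper":-0.1},
  {"x":0,"y":0,"z":0.7,"spin":0,"gripper":-0.1},
  {"x":0,"y":0,"z":0,"spin":0,"gripper":-0.1},
  {"x":0,"y":0,"z":0.7,"spin":0,"gripper":-0.1},
  {"x":0,"y":0,"z":0,"spin":0,"gripper":-0.1},
  {"x":0,"y":0,"z":0.7,"spin":0,"gripper":-0.1},
  {"x":0,"y":0,"z":0,"spin":0,"gripper":-0.1},
  {"x":0,"y":0,"z":0,"spin":0,"gripper":-0.1},
  {"x":0,"y":0,"z":0,"spin":0,"gripper":-0.1},
])

```text
time: 16.55
eef_pos: [0.5508, -0.1954, 0.0771]
tcp_rot: [0.65, 0.76, 0.0, 0.0]
contact_force: [-1.8, 0.1, 2.3]
opening: 0.583
finger_force: 22.3
```

Call:
step_arm([
  {"x":0,"y":0,"z":0.7,"spin":0,"gripper":-0.1},
  {"x":0,"y":0,"z":0,"spin":0,"gripper":-0.1},
  {"x":0,"y":0,"z":0.7,"spin":0,"gripper":-0.1},
  {"x":0,"y":0,"z":0,"spin":0,"gripper":-0.1},
  {"x":0,"y":0,"z":0.5,"spin":0,"gripper":-0.1},
  {"x":0,"y":0,"z":0,"spin":0,"gripper":-0.1},
  {"x":0,"y":0,"z":0,"spin":0,"gripper":-0.1},
  {"x":0,"y":0,"z":0,"spin":0,"gripper":-0.1},
  {"x":0,"y":0,"z":0,"spin":0,"gripper":-0.1},
  {"x":0,"y":0,"z":0,"spin":0,"gripper":-0.1},
])

```text
time: 17.55
eef_pos: [0.5509, -0.1954, 0.077]
tcp_rot: [0.65, 0.76, -0.0, -0.0]
contact_force: [-5.8, 1.8, 11.8]
opening: 0.585
finger_force: 23.5
```

On the floor at 11.8 N with the tab held in. Next I'll ease the grip off.

Call:
step_arm([
  {"x":0,"y":0,"z":0,"spin":0,"gripper":-0.18},
  {"x":0,"y":0,"z":0,"spin":0,"gripper":-0.22},
  {"x":0,"y":0,"z":0,"spin":0,"gripper":-0.26},
  {"x":0,"y":0,"z":0,"spin":0,"gripper":-0.3},
  {"x":0,"y":0,"z":0,"spin":0,"gripper":-0.36},
  {"x":0,"y":0,"z":0,"spin":0,"gripper":-0.45},
  {"x":0,"y":0,"z":0,"spin":0,"gripper":-0.6},
  {"x":0,"y":0,"z":0,"spin":0,"gripper":-0.8},
  {"x":0,"y":0,"z":0,"spin":0,"gripper":-1},
  {"x":0,"y":0,"z":0,"spin":0,"gripper":-1},
])

```text
time: 18.55
eef_pos: [0.5505, -0.1953, 0.0749]
tcp_rot: [0.65, 0.76, -0.0, -0.0]
contact_force: [-0.3, -0.4, -0.4]
opening: 0.998
finger_force: 0.0
```

Call:
step_arm([
  {"x":0,"y":0,"z":0,"spin":0,"gripper":-1},
  {"x":0,"y":0,"z":-5,"spin":0,"gripper":-1},
  {"x":0,"y":0,"z":-10,"spin":0,"gripper":-1},
  {"x":0,"y":0,"z":-15,"spin":0,"gripper":-1},
  {"x":0,"y":0,"z":-15,"spin":0,"gripper":-1},
  {"x":0,"y":0,"z":-15,"spin":0,"gripper":-1},
  {"x":0,"y":0,"z":-10,"spin":0,"gripper":-1},
  {"x":0,"y":0,"z":0,"spin":0,"gripper":-1},
  {"x":0,"y":0,"z":0,"spin":0,"gripper":-1},
  {"x":0,"y":0,"z":0,"spin":0,"gripper":-1},
])

```text
time: 19.55
eef_pos: [0.5502, -0.195, 0.1442]
tcp_rot: [0.65, 0.76, -0.0, -0.001]
contact_force: [0.4, -0.5, 0.1]
opening: 1.001
finger_force: 0.0
```

Run:
```python
from h import *
s=get_state(); print(s['eef_pos'],s['contact_force'],s['opening'])
c=cam('scene'); P=cloud(c); Z=P[...,2]; g=c['color'].max(2)
m=(Z>.098)&(Z<.125)&(np.hypot(P[...,0]-.551,P[...,1]+.195)<.045)
print(m.sum(),np.nanpercentile(Z[m],[5,25,50,75,95]), rect(P[m]))
cv2.imwrite('pics/p3.png',cv2.resize(c['color'][110:240,150:258,::-1],(498,600),interpolation=2))
```

```text
[ 0.55016959 -0.19504388  0.14419081] [ 0.35208354 -0.53889993  0.05202739] 1.0006820926315423
371 [0.10033687 0.1076865  0.10939809 0.11053094 0.11208086] (array([ 554., -196.]), array([54.8, 62.2]), 7.8)
```

View pics/p3.png

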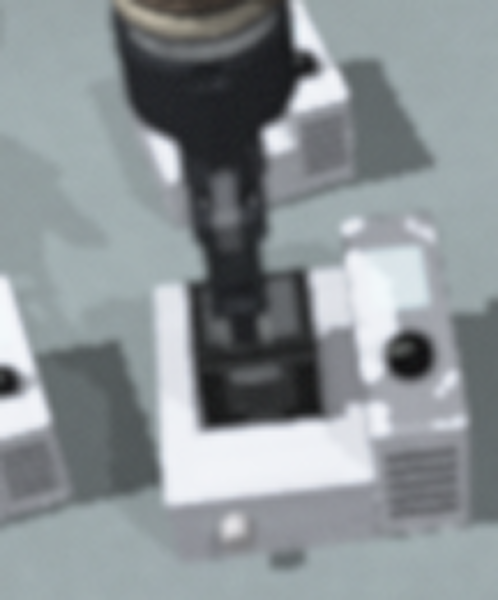

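Pack top sits at 0.1094, the same as when latched in the charger (0.1092), so it looks latched. To make sure, I'll press its top with closed fingertips, 12 mm towards the tab.

Call:
step_arm([
  {"x":0,"y":4,"z":0,"spin":0,"gripper":0},
  {"x":0,"y":4,"z":0,"spin":0,"gripper":0.5},
  {"x":0,"y":4,"z":0,"spin":0,"gripper":1},
  {"x":0,"y":0,"z":0,"spin":0,"gripper":1},
  {"x":0,"y":0,"z":0,"spin":0,"gripper":1},
  {"x":0,"y":0,"z":0,"spin":0,"gripper":1},
  {"x":0,"y":0,"z":4,"spin":0,"gripper":1},
  {"x":0,"y":0,"z":4,"spin":0,"gripper":1},
  {"x":0,"y":0,"z":4,"spin":0,"gripper":1},
  {"x":0,"y":0,"z":4,"spin":0,"gripper":1},
], force=20)

```text
time: 20.6
eef_pos: [0.5624, -0.1934, 0.1285]
tcp_rot: [0.65, 0.76, -0.0, -0.0]
contact_force: [0.2, -0.4, -0.6]
opening: -0.0
finger_force: 0.0
```

Call:
step_arm([
  {"x":0,"y":0,"z":1,"spin":0,"gripper":1},
  {"x":0,"y":0,"z":1,"spin":0,"gripper":1},
  {"x":0,"y":0,"z":1,"spin":0,"gripper":1},
  {"x":0,"y":0,"z":1,"spin":0,"gripper":1},
  {"x":0,"y":0,"z":1,"spin":0,"gripper":1},
  {"x":0,"y":0,"z":0,"spin":0,"gripper":1},
  {"x":0,"y":0,"z":0,"spin":0,"gripper":1},
  {"x":0,"y":0,"z":0,"spin":0,"gripper":1},
  {"x":0,"y":0,"z":0,"spin":0,"gripper":1},
  {"x":0,"y":0,"z":0,"spin":0,"gripper":1},
])

```text
time: 21.6
eef_pos: [0.5627, -0.1935, 0.1242]
tcp_rot: [0.65, 0.76, 0.0, 0.0]
contact_force: [-1.3, -0.7, -0.1]
opening: -0.003
finger_force: 0.0
```

Call:
step_arm([
  {"x":0,"y":0,"z":0.5,"spin":0,"gripper":1},
  {"x":0,"y":0,"z":0,"spin":0,"gripper":1},
  {"x":0,"y":0,"z":0.5,"spin":0,"gripper":1},
  {"x":0,"y":0,"z":0,"spin":0,"gripper":1},
  {"x":0,"y":0,"z":0.5,"spin":0,"gripper":1},
  {"x":0,"y":0,"z":0,"spin":0,"gripper":1},
  {"x":0,"y":0,"z":0.5,"spin":0,"gripper":1},
  {"x":0,"y":0,"z":0,"spin":0,"gripper":1},
  {"x":0,"y":0,"z":0,"spin":0,"gripper":1},
  {"x":0,"y":0,"z":0,"spin":0,"gripper":1},
])

```text
time: 22.6
eef_pos: [0.5627, -0.1935, 0.1222]
tcp_rot: [0.65, 0.76, 0.0, 0.0]
contact_force: [-0.4, -0.7, 2.0]
opening: 0.004
finger_force: 0.9
```

Call:
step_arm([
  {"x":0,"y":0,"z":0.5,"spin":0,"gripper":1},
  {"x":0,"y":0,"z":0,"spin":0,"gripper":1},
  {"x":0,"y":0,"z":0.5,"spin":0,"gripper":1},
  {"x":0,"y":0,"z":0,"spin":0,"gripper":1},
  {"x":0,"y":0,"z":0.5,"spin":0,"gripper":1},
  {"x":0,"y":0,"z":0,"spin":0,"gripper":1},
  {"x":0,"y":0,"z":0.5,"spin":0,"gripper":1},
  {"x":0,"y":0,"z":0,"spin":0,"gripper":1},
  {"x":0,"y":0,"z":0,"spin":0,"gripper":1},
  {"x":0,"y":0,"z":0,"spin":0,"gripper":1},
])

```text
time: 23.6
eef_pos: [0.5635, -0.1936, 0.1221]
tcp_rot: [0.65, 0.76, 0.0, 0.001]
contact_force: [-1.0, 2.1, 9.1]
opening: 0.0
finger_force: 4.4
```

It stops firmly at TCP 0.1221, which puts the top at 0.108, exactly home. I'll press a touch more to about 13 N, then retreat.

Call:
step_arm([
  {"x":0,"y":0,"z":0.6,"spin":0,"gripper":1},
  {"x":0,"y":0,"z":0,"spin":0,"gripper":1},
  {"x":0,"y":0,"z":0,"spin":0,"gripper":1},
  {"x":0,"y":0,"z":0,"spin":0,"gripper":1},
  {"x":0,"y":0,"z":-2,"spin":0,"gripper":1},
  {"x":0,"y":0,"z":-5,"spin":0,"gripper":1},
  {"x":0,"y":0,"z":-15,"spin":0,"gripper":1},
  {"x":0,"y":0,"z":-30,"spin":0,"gripper":1},
  {"x":0,"y":0,"z":-40,"spin":0,"gripper":1},
  {"x":0,"y":0,"z":-40,"spin":0,"gripper":1},
])

```text
time: 24.6
eef_pos: [0.562, -0.1933, 0.2527]
tcp_rot: [0.651, 0.76, -0.0, -0.001]
contact_force: [-0.2, -0.4, 0.3]
opening: -0.004
finger_force: 0.0
```

Call:
step_arm([
  {"x":-40,"y":0,"z":0,"spin":0,"gripper":1},
  {"x":-40,"y":0,"z":0,"spin":0,"gripper":1},
  {"x":-40,"y":0,"z":0,"spin":0,"gripper":1},
  {"x":-40,"y":0,"z":0,"spin":0,"gripper":1},
  {"x":-30,"y":0,"z":0,"spin":0,"gripper":1},
  {"x":-20,"y":0,"z":0,"spin":0,"gripper":1},
  {"x":0,"y":0,"z":0,"spin":0,"gripper":1},
  {"x":0,"y":0,"z":0,"spin":0,"gripper":1},
  {"x":0,"y":0,"z":0,"spin":0,"gripper":1},
  {"x":0,"y":0,"z":0,"spin":0,"gripper":1},
])

```text
time: 25.6
eef_pos: [0.5951, -0.3997, 0.2518]
tcp_rot: [0.65, 0.76, 0.0, -0.0]
contact_force: [0.1, -0.0, 0.4]
opening: 0.003
finger_force: 0.0
```

Run:
```python
from h import *
o=[]
for n in('top','scene'):
    c=cam(n); P=cloud(c); Z=P[...,2]; g=c['color'].max(2)
    d=np.hypot(P[...,0]-.551,P[...,1]+.195)
    m=(Z>.098)&(Z<.125)&(d<.045)
    print(n,m.sum(),np.nanpercentile(Z[m],[5,25,50,75,95]), rect(P[m]))
    q=P[m&(Z>.105)]
    print('plane',np.linalg.lstsq(np.c_[q[:,:2]-q[:,:2].mean(0),np.ones(len(q))],q[:,2],rcond=None)[0])
    o.append(c['color'][...,::-1])
cv2.imwrite('pics/f.png',np.hstack([cv2.resize(o[0][150:250,250:340],(390,433),interpolation=2),cv2.resize(o[1][140:240,160:250],(390,433),interpolation=2)]))
```

```text
top 797 [0.10576611 0.10828956 0.10948546 0.11056281 0.11194215] (array([ 553.1, -193.9]), array([55.9, 63.4]), 8.9)
plane [ 0.00896964 -0.0008264   0.10954305]
scene 548 [0.10147111 0.10860552 0.1098316  0.11077754 0.11213059] (array([ 553. , -196.4]), array([55.1, 62.1]), 9.3)
plane [-0.01060007 -0.00029607  0.10995047]
```

View pics/f.png

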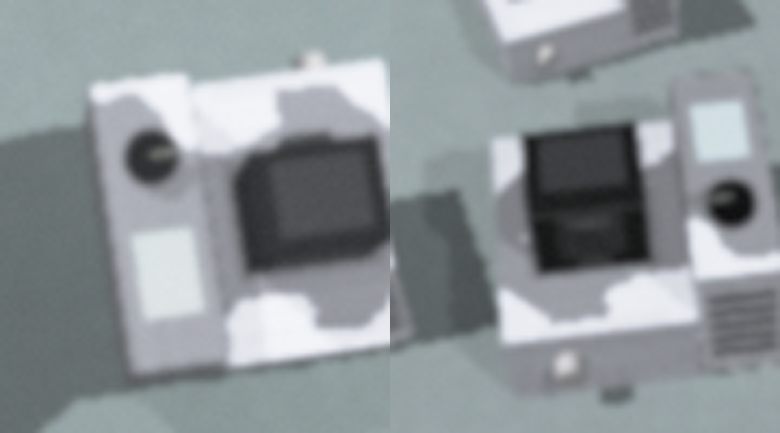

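The final view shows the pack level and home in the large unit's well, at (310,200) in the top half and (590,200) in the scene half, pad on the lip side. Its top is at 0.1096, as when latched in the charger, where unlatched it would stand up to 8 mm higher. Nothing is touching it.

```bash
python3 -c "
from plant import *
print(sign_off())"
```

```text
the job is handed in; nothing more can be done
None
```

The battery pack is seated fully home in the 140 mm power unit with the arm clear, and the job was handed in at about 26 s; I judged the tab latched from the pack's height, as the tooth itself can't be seen.

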